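# Start the kettle for green tea

### The job

Get the kettle going for green tea: with the fingertips push its open lid down until it is fully shut, and only then lightly tap, one key at a time, the green key (green-tea temperature), the amber key (keep warm) and last the white key (start), letting each spring back. Never press the red key (full boil), do not lean on the kettle or the keys, do not lift the kettle or shift it off its base, and leave everything else on the worktop where it is.

Things in the scene. Friction and masses are not known exactly. Their poses are not given: they have to be found in the camera images.
- power_base: black base fixed to the worktop, 20 mm high: a disc 158 mm across under the kettle, and a panel 114 mm wide on its own +y side (robot's left), to 200 mm from the origin. Origin on the worktop under the disc's middle; z up. Four round keys in a square: back row (x = +19 mm) green, red; front row (x = -19) amber, white; green and amber nearer the kettle (y = 130), red and white at y = 168
- base_seat (a point): middle of the disc's top face, 20 mm above the worktop, where the middle of the kettle's underside stands
- kettle: a loose light-grey metal kettle of about 1 kg standing on the base over a low boss; origin at the middle of its underside: round, 140 mm across below, 108 mm across at the mouth, mouth 135 mm above its underside; mind the gripper's body beside it. Its own -x axis points to the spout, its +x axis to the black loop handle (reaches 121 mm from the middle) and the lid's hinge
- lid_hinge (a point): middle of the lid's hinge axis on the kettle, 50 mm from the kettle's middle toward the handle and 138 mm above its underside; the axis is level, along the kettle's y
- lid_edge (a point): free edge of the round metal lid (100 mm across), 98 mm from the hinge; when shut it lies beside the spout
- kettle_lid (a joint): lid angle in rad: 0 = shut and level (its top then 8 mm above the hinge axis at the middle), grows as its spout end rises. It begins between 0.50 and 0.85. A stiff hinge: the lid stays where it is left; about 1 to 2 N downward, 60 mm from the hinge, closes it; then it meets a firm stop
- key_green_top (a point): middle of the top face of the green key, a round cap 23 mm across standing 7.5 mm proud of the panel; green-tea temperature preset (80 degrees); goes down with the key
- key_green (a joint): joint of the green key: 0 = up, grows as it is pressed down, 0.004 m = fully down; springs back up when let go; about 1.5 N starts it moving, about 4 N holds it fully down
- key_red_top (a point): middle of the top face of the red key, a round cap 23 mm across standing 7.5 mm proud of the panel; full boil, not wanted now; goes down with the key
- key_red (a joint): joint of the red key: 0 = up, grows as it is pressed down, 0.004 m = fully down; springs back up when let go; about 1.5 N starts it moving, about 4 N holds it fully down
- key_amber_top (a point): middle of the top face of the amber key, a round cap 23 mm across standing 7.5 mm proud of the panel; keep-warm; goes down with the key
- key_amber (a joint): joint of the amber key: 0 = up, grows as it is pressed down, 0.004 m = fully down; springs back up when let go; about 1.5 N starts it moving, about 4 N holds it fully down
- key_white_top (a point): middle of the top face of the white key, a round cap 23 mm across standing 7.5 mm proud of the panel; start; goes down with the key
- key_white (a joint): joint of the white key: 0 = up, grows as it is pressed down, 0.004 m = fully down; springs back up when let go; about 1.5 N starts it moving, about 4 N holds it fully down
- mug: dark green-grey stoneware mug with a pale band, 81x114x92 mm, stands right of the kettle; origin under its middle; a bystander
- teaspoon: pale metal teaspoon, 130x27x11 mm, lies flat on the right; origin under its middle; a bystander
- tin: food tin, 76 mm across, 58 mm high, in the back row; origin under its middle; a bystander
- salt_pot: purple-blue stoneware salt pot with wooden lid, 74 mm across, 85 mm high, in the back row; origin under its middle; a bystander
- spice_jar: spice jar with dark cap, 41 mm across, 105 mm high, in the back row; origin under its middle; a bystander
- saucer: beige saucer, 132 mm across, 28 mm high, at the back on the right; origin under its middle; a bystander
- pepper_mill: wooden pepper mill, 58 mm across, 170 mm high, at the back on the left; origin under its middle; a bystander

How it is judged:
By the outcome, as a careful person would: the job done as asked, in the order asked, and still so for the second after the job is handed in, with the robot touching nothing.
It also fails if it takes over 48 s, if anything falls off the work surface, if the arm or the gripper's body presses on something with over 40 N, if the wrist force passes 120 N, or if a joint passes its speed limit or range.

### The arm

A 6-joint arm with a two-finger parallel gripper is mounted at the origin on a cart in front of the work surface, level with it; the furniture and walls round the work are solid. World frame = base frame: x ahead of the robot, y to its left, z up, the work surface at z = 0. Lengths are in m, angles in rad, forces in N, time in s.
With the tool pointing down it reaches from about 0.35 to 0.85 m from the base axis. Payload 8.1 kg.
Tool frame: the origin (TCP) lies between the finger pads; the fingertips stand 17 mm ahead of it and the grasp point (between the pads) lies 2 mm behind it; z points along the fingers, y is the line along which they close (so a half turn about z gives the same grasp; the last joint's range is limited). The gripper opens to 85 mm and grips with 20 to 120 N. Pads are 22 mm wide; open, the fingers measure 114 mm over their backs; the gripper's body (76 mm by 85 mm) begins 54 mm behind the grasp point. The pads swing forward as they close: fully open they stand 13 mm farther back than shut.
Start: joints at [1.128, 0.13, 1.488, -0, 1.523, -0.085], TCP at [0.21, 0.562, 0.248] pointing down, gripper open.
Joint ranges: [-2.96, 2.96], [-0.89, 2.26], [0.02, 2.5], [-1.34, 4.48], [0, 2.73], [-2.66, 2.66]. Speed limits (rad/s): [2.39, 2.39, 2.79, 3.14, 3.14, 3.14].

### API

Orientations are given as a unit quaternion [x, y, z, w].
In Python, from bench import env, solve_ik, eyes, monitor gives the robot as it stands. Calls block until the motion is done:
- env.move_pose(position, orientation): joint-space move of the TCP to a pose.
- env.move_straight(position, attitude=None, feed=0.15, guard=None): straight line of the TCP; attitude=None keeps the orientation; feed is the mean speed in m/s. With guard (N) it stops when the force on the tool has changed by that much, and returns True; else False.
- env.movej(angles): joint-space move.
- env.gripper_to(opening, newtons=None): finger opening in m; newtons is the grip in N (None keeps the last); returns when the fingers have stopped.
- env.sleep(seconds).
- solve_ik(position, orientation): joint angles nearest the present ones, or None.
- eyes.get_image(name): name is "side" or "top"; returns (picture, depth): 400x640x3 uint8, red, green, blue; 400x640 float32, m along the optical axis (not along the pixel's ray), 0 where there is no reading.
- eyes.get_calibration(name): a dict with "mtx" (3x3 intrinsics, pixels), "camera_from_world" (4x4, takes a point from world to camera coordinates). Camera axes: x right, y down, z forward; pixel columns grow to the right and rows downward; lengths in m; the calibration is good to about 2 mm. A picture is of the moment at which its call begins. get_calibration takes no time and is no camera call.
A pose or a line that the arm cannot do raises env.IKError and nothing moves.
- env.job_done(): hands the job in; it is judged then, once.
Readings, each from a call of its own:
- monitor.current_time(): time.
- monitor.current_qpos(): joint angles.
- monitor.current_dq(): joint speeds.
- monitor.current_effort(): joint torques, N m.
- monitor.current_eef_pos(): TCP position.
- monitor.current_orientation(): TCP orientation.
- monitor.current_wrist_force(): force on the tool from outside, world axes, zero at the start.
- monitor.current_wrist_torque(): the same for the moment, N m.
- monitor.current_width(): finger opening in m.
- monitor.current_finger_force(): force on a finger pad.
Only numpy, scipy, OpenCV 4.12 (cv2) and the standard library are available. Lean on these libraries where they do the work, as an engineer would, in place of code of your own. Each camera call takes 0.05 s, during which the arm holds its last target. There are 200 camera calls.

## Working session

There is one attempt and no reset: what is moved stays moved. The work goes in short steps, each a Python script; the robot and the scene stay as the last script left them, time stands still between calls to the robot, and variables do not carry over. Pictures are saved under pics/ and viewed, at most 10 in all, crops included, and the job is handed in when it is done.

```bash
mkdir -p pics; ls; cat > h.py <<'E'
import numpy as np, cv2
from bench import env, solve_ik, eyes, monitor
def cloud(n):
    im,d=eyes.get_image(n); c=eyes.get_calibration(n)
    v,u=np.mgrid[:400,:640]; r=np.stack([u,v,np.ones_like(u)],-1)@np.linalg.inv(c["mtx"]).T
    p=r*d[...,None]; T=np.linalg.inv(c["camera_from_world"])
    P=p@T[:3,:3].T+T[:3,3]; P[d==0]=np.nan
    return im,P
E
python3 - <<'E'
from h import *
for n in("top","side"):
    im,P=cloud(n); cv2.imwrite(f"pics/{n}0.png",im[...,::-1]); np.savez(f"{n}0.npz",im=im,P=P)
print(monitor.current_time(),monitor.current_orientation(),monitor.current_wrist_force())
E
```

```text
pics
0.1 [ 1.77932275e-01  9.84042393e-01 -7.90966261e-04 -2.21547429e-04] [-0.06349862 -0.00355887  0.07820241]
```

View pics/top0.png

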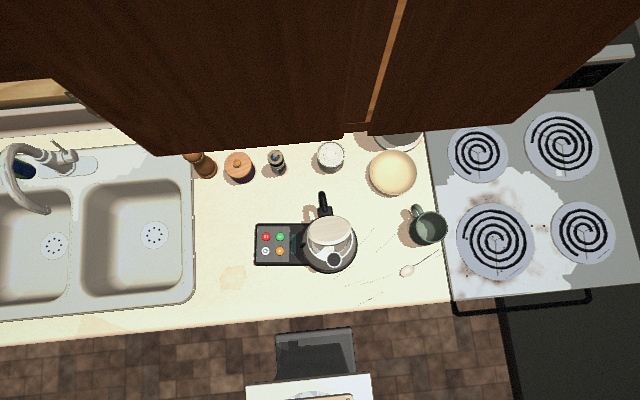

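View pics/side0.png

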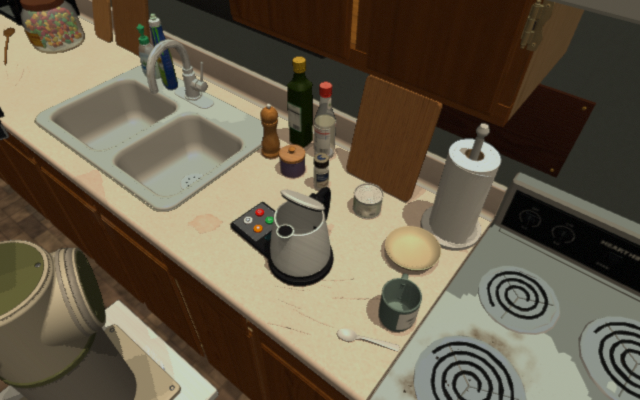

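The top view shows the keys red (266,237), green (280,237), white (265,251) and amber (280,251). The kettle is at about (330,245), with its handle toward the back at (322,200) and its lid open. Next I measure them.

```bash
python3 - <<'E'
from h import *
for n in("top","side"):
    z=np.load(n+"0.npz"); im,P=z["im"],z["P"]
    hsv=cv2.cvtColor(im,cv2.COLOR_RGB2HSV); H,S,V=[hsv[...,i].astype(int) for i in range(3)]
    reg=np.zeros((400,640),bool)
    if n=="top": reg[228:260,256:288]=1
    else: reg[205:245,240:276]=1
    for k,m in dict(red=((H<6)|(H>172))&(S>140)&(V>90),amber=(H>8)&(H<25)&(S>140)&(V>90),green=(H>45)&(H<90)&(S>110)&(V>70),white=(S<50)&(V>130)).items():
        m=m&reg; v,u=np.nonzero(m); print(n,k,m.sum(),u.mean().round(1),v.mean().round(1),np.nanmedian(P[m],0).round(4))
    # kettle / base region
    c=P.reshape(-1,3); 
    q=P[(P[...,2]>.1)&(P[...,0]>.35)&(P[...,0]<.75)&(abs(P[...,1])<.25)]
    print(n,"high pts",len(q),np.nanmin(q,0).round(3),np.nanmax(q,0).round(3))
    im2=cv2.resize(im[185:285,240:370] if n=="top" else im[175:295,220:350],None,fx=6,fy=5 if n!="top" else 6,interpolation=cv2.INTER_CUBIC) 
    if n=="top": cv2.imwrite("pics/topcrop.png",im2[...,::-1])
    for uv in ([(330,225),(325,235),(340,220),(312,230),(334,258),(322,200),(330,217)] if n=="top" else [(300,200),(285,231),(290,195),(318,207)]): print(uv,P[uv[1],uv[0]].round(3))
E
```

```text
top red 46 265.7 236.5 [0.5186 0.077  0.0261]
top amber 50 279.6 250.8 [0.4777 0.0425 0.0264]
top green 45 279.7 236.5 [0.5149 0.0399 0.0263]
top white 116 270.8 247.0 [0.4859 0.0762 0.0238]
top high pts 63584 [ 0.417 -0.25   0.1  ] [0.75  0.249 0.794]
(330, 225) [ 0.509 -0.09   0.19 ]
(325, 235) [ 0.485 -0.076  0.211]
(340, 220) [ 0.519 -0.114  0.185]
(312, 230) [ 0.501 -0.049  0.194]
(334, 258) [ 0.438 -0.093  0.152]
(322, 200) [ 0.575 -0.079  0.158]
(330, 217) [ 0.53  -0.093  0.171]
side red 55 259.3 212.0 [0.5163 0.0755 0.0258]
side amber 59 257.6 228.3 [0.4742 0.0398 0.0258]
side green 47 268.7 219.9 [0.5119 0.0371 0.0262]
side white 70 255.9 219.0 [0.4755 0.0754 0.0273]
side high pts 14057 [ 0.415 -0.25   0.1  ] [0.749 0.249 0.616]
(300, 200) [ 0.47  -0.105  0.225]
(285, 231) [ 0.431 -0.095  0.157]
(290, 195) [ 0.468 -0.08   0.224]
(318, 207) [ 0.491 -0.134  0.206]
```

View pics/topcrop.png

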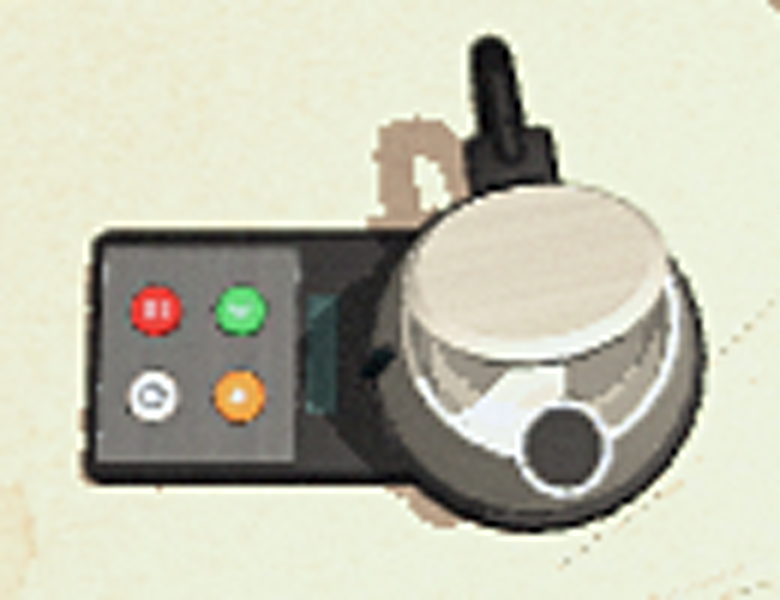

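Fitting both views gives the base origin at about (0.484, -0.090) with yaw about -0.085. The key heights of about 0.026 match the expected 0.0275. The lid angle is about 0.73. I'll close the fingers and push down over the middle of the kettle.

```bash
cat >> h.py <<'E'
Q=[.0425,.9991,0,0]; Q=(np.array(Q)/np.linalg.norm(Q)).tolist()
def st(s): print(s,"t",round(monitor.current_time(),2),"tcp",np.round(monitor.current_eef_pos(),4),"F",np.round(monitor.current_wrist_force(),2),flush=True)
E
python3 - <<'E'
from h import *
env.gripper_to(0.0)
env.move_pose([.484,-.09,.30],Q); st("above")
print(env.move_straight([.484,-.09,.215],feed=.08,guard=6)); st("a")
print(env.move_straight([.484,-.09,.176],feed=.02,guard=5)); st("b")
im,P=cloud("side"); cv2.imwrite("pics/side1.png",cv2.resize(im[130:310,200:400],None,fx=4,fy=3.3)[...,::-1])
E
```

```text
above t 3.38 tcp [ 0.4841 -0.0894  0.2999] F [-0.35  0.31 -0.77]
False
a t 4.59 tcp [ 0.4844 -0.0901  0.2157] F [ 0.44  0.02 -0.22]
True
b t 6.04 tcp [ 0.4839 -0.09    0.1827] F [-1.11 -0.12  6.7 ]
```

View pics/side1.png

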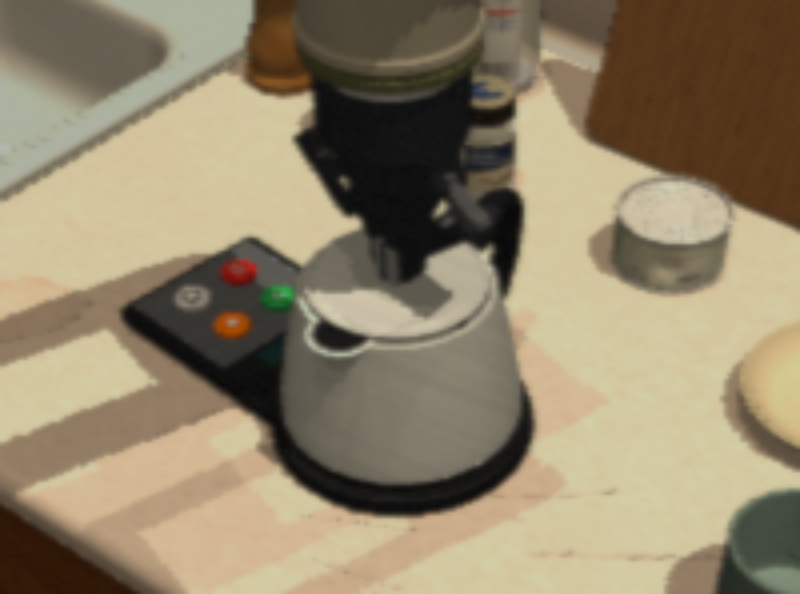

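The lid looks shut in the picture. The tip stopped at 0.1657, against an expected lid top of 0.166. I'll lift and check that the lid is level, then move above the green key.

```bash
python3 - <<'E'
from h import *
env.move_straight([.484,-.09,.25],feed=.12)
c=np.array([.4968,.0587]); s,co=np.sin(-.085),np.cos(-.085); R=np.array([[co,-s],[s,co]])
g=c+R@[.019,-.019]; env.move_pose([*g,.16],Q)
env.sleep(.2); st("green above")
for n in("top","side"):
    im,P=cloud(n); cv2.imwrite(f"pics/{n}2.png",cv2.resize(im[185:285,240:370] if n=="top" else im[130:310,200:400],None,fx=4,fy=3.3)[...,::-1])
    m=(np.hypot(P[...,0]-.484,P[...,1]+.09)<.042)&(P[...,2]>.14)&(P[...,2]<.2)
    q=P[m]; A=np.c_[q[:,0]-.484,q[:,1]+.09,np.ones(len(q))]
    k=np.ones(len(q),bool)
    for _ in range(5):
        x=np.linalg.lstsq(A[k],q[k,2],rcond=None)[0]; k=abs(A@x-q[:,2])<.004
    print(n,m.sum(),k.sum(),x.round(4))
E
```

```text
green above t 7.69 tcp [0.515  0.0368 0.1615] F [-0.27  0.05 -0.13]
top 1049 1047 [0.0037 0.0046 0.1643]
side 908 906 [-0.0004  0.003   0.1648]
```

The lid is level to within 0.004 rad, so it is shut. Now I tap green.

```bash
cat >> h.py <<'E'
c=np.array([.4968,.0587]); s,co=np.sin(-.085),np.cos(-.085); R=np.array([[co,-s],[s,co]])
def tap(k,pic=None):
    g=c+R@{"green":[.019,-.019],"amber":[-.019,-.019],"white":[-.019,.019]}[k]
    env.move_straight([*g,.075],feed=.1); env.move_straight([*g,.052],feed=.04); env.sleep(.3); st(k+" near")
    r=env.move_straight([*g,.0395],feed=.008,guard=4.3); st(f"{k} pressed {r}")
    if pic: im,P=cloud("side"); cv2.imwrite(pic,cv2.resize(im[130:310,200:400],None,fx=4,fy=3.3)[...,::-1])
    env.move_straight([*g,.075],feed=.08); st("up")
E
python3 - <<'E'
from h import *
tap("green","pics/green.png")
E
```

```text
green near t 9.82 tcp [0.5143 0.0381 0.0522] F [0.17 0.16 0.02]
green pressed True t 11.12 tcp [0.5141 0.0382 0.0405] F [ 1.38 -0.33  3.75]
up t 11.75 tcp [0.5142 0.0382 0.0753] F [-0.59  0.3   0.35]
```

View pics/green.png

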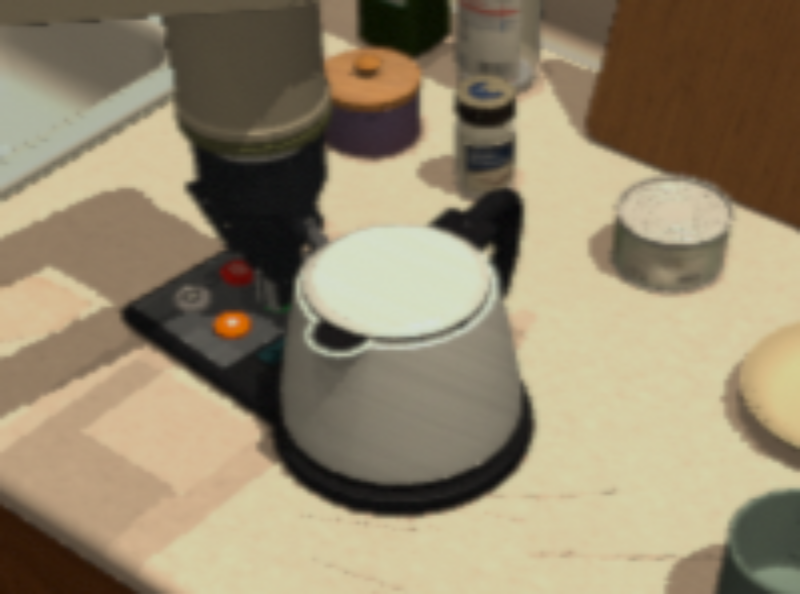

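The picture shows the lid shut and the tip on green, with red at (237,272) clear of it. The tip went down to 0.0405, which is full travel. Next are amber and white.

```bash
python3 - <<'E'
from h import *
tap("amber"); tap("white")
env.move_straight([.4795,.0793,.25],feed=.15); env.sleep(.3); st("end")
im,P=cloud("side"); cv2.imwrite("pics/end.png",cv2.resize(im[130:310,200:400],None,fx=4,fy=3.3)[...,::-1])
E
```

```text
amber near t 13.31 tcp [0.4765 0.0414 0.0523] F [ 0.53  0.28 -0.19]
amber pressed True t 14.62 tcp [0.4762 0.0414 0.0405] F [0.69 0.11 4.22]
up t 15.21 tcp [0.4761 0.0414 0.075 ] F [ 0.06 -0.13 -0.38]
white near t 16.77 tcp [0.4797 0.0792 0.0522] F [-0.35 -0.08  0.66]
white pressed True t 18.07 tcp [0.4794 0.0792 0.0405] F [ 0.76 -0.47  4.27]
up t 18.67 tcp [0.4795 0.0792 0.0751] F [ 0.08 -0.04 -0.27]
end t 20.28 tcp [0.4793 0.0793 0.2495] F [ 0.6  -0.24 -0.33]
```

View pics/end.png

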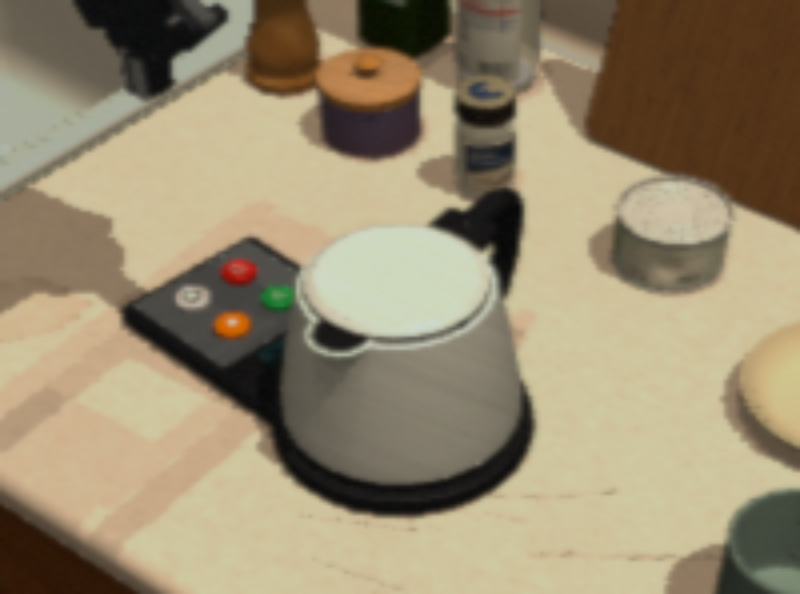

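The final picture shows the lid shut, all four keys up, the kettle seated on its base and the arm clear.

```bash
python3 -c "
from h import *
print(env.job_done())"
```

```text
the job is handed in; nothing more can be done
None
```

I pushed the lid fully shut, then tapped green, amber and white once each in that order; all keys sprang back, red was not pressed, the kettle stayed on its base, and I handed the job in at about 20 s.

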